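Air-gap check on strapped loaf tins

ROBOT

A 6-joint arm with a two-finger parallel gripper is mounted at the origin on the work surface. World frame = base frame: x ahead of the robot, y to its left, z up, the work surface at z = 0. Lengths are in m, angles in rad, forces in N, time in s.
With the tool pointing down it reaches from about 0.35 to 1 m from the base axis. Payload 7.1 kg.
Tool frame: the origin (TCP) lies midway between the tips of the shut fingers; the grasp point (between the pads) lies 19 mm behind it; y points along the fingers, z is the direction in which the jaws open and shut, and the axes are right-handed (so a half turn about y gives the same grasp; the last joint's range is limited). The gripper opens to 85 mm and grips with 20 to 120 N. Pads are 22 mm wide; open, the fingers measure 114 mm over their backs; the gripper's body (76 mm by 85 mm) begins 54 mm behind the grasp point. The pads swing forward as they close: fully open they stand 13 mm farther back than shut.
Start: joints at [1.247, 0.423, 1.63, -0, 1.089, -0.019], TCP at [0.188, 0.596, 0.199] pointing down, gripper open.
Joint ranges: [-3, 3], [-0.9, 2.11], [0.09, 2.58], [-1.31, 4.45], [0.11, 2.69], [-2.54, 2.54]. Speed limits (rad/s): [2.39, 2.39, 3.01, 3.14, 3.14, 3.14].

INTERFACE

Orientations are given as a rotation vector (axis times angle).
In Python, from workcell import env gives the robot as it stands. The module is installed in compiled form; this text tells all that it offers.
- The arm moves only by the tool play_rows, never from a script. Its argument "moves" is a list of rows, each a list of 3 entries, a list of its own where there are three numbers: the shift along the tool's x, y, z in m, then the turn, a rotation vector about the tool's x, y, z in degrees, then the opening, from 0 (shut) to 1 (fully open). In form: [[[tx, ty, tz], [rx, ry, rz], hand], ...]. A call has exactly 8 rows; each row is the pose to reach, as a shift and turn from the pose measured when the call began, along the tool's axes at that moment; what a row does not reach only later rows make up. A row lasts 1/10 s, in which the tool goes at most 50 mm and 8.59 degrees, less where a joint would pass 70% of its speed; a pose out of reach is approached as far as the arm can. A call with a gripper value outside its range is refused whole. The fingers move at their own pace and stop on an object; "newtons" is the grip in N (left out, the last holds). Time passes only in rows, so rows that repeat a pose let the fingers close, or fill a call up. It gives the time, the measured TCP pose, the force and the opening at its end, in the units of the state.
- env.get_state(): the state, without advancing time (a new reading comes with each control period).
- env.get_image(name): name is "scene" or "top" or "wrist"; returns the picture (420x560x3 uint8, red, green, blue); there is no depth.
- env.get_calibration(name): a dict with "intrinsics" (3x3 intrinsics, pixels), "position" and "orientation" of the camera in the world. Camera axes: x right, y up, looking along -z (the intrinsics and any distortion apply to the point x, -y, -z); pixel columns grow to the right and rows downward; lengths in m; the calibration is good to about 2 mm. The wrist camera is an equidistant fisheye: a pixel r from the principal point sees the ray r / f radians off the axis. A picture is of the moment at which its call begins: read the wrist's pose just before it. get_calibration takes no time and is no camera call; for the wrist camera it gives the pose at the moment of the call.
- env.sign_off(): hands the job in, once; it reports no verdict.
The state is a dict: "t": time; "qpos": joint angles; "qd": joint speeds; "tau": joint torques, N m; "ee_pos": TCP position; "tool_rot": TCP orientation; "force": force on the tool from outside, world axes, zero at the start; "ft_torque": the same for the moment, N m; "finger_gap": finger opening in m.
Only numpy, scipy, OpenCV 4.12 (cv2) and the standard library are available. Lean on these libraries where they do the work, as an engineer would, in place of code of your own. Each camera call takes 0.05 s, during which the arm holds its last target. There are 200 camera calls.

TASK

Draw the gap gauge out of its wooden stand by its grip and slide its blade down into the air gap between the two tins of the pair whose gap is wide enough for it (the other pair has been knocked together and the blade jams there). Lower it gently in your hold, without dropping it, until its collar rests on the tin rims, then let go and leave it standing upright there to mark the good pair.

Things in the scene. Friction and masses are not known exactly. Their poses are not given: they have to be found in the camera images.
- gauge_grip (a point): Loose gap gauge, 0.11-0.22 kg: centre of its wooden grip, 44 (x) x 26 (y) x 50 mm high, pinched across y. Below it an aluminium collar plate 64 x 60 x 6 mm, then a flat blade 44 wide (x), 14 thick (y), 60 mm long, its last 10 mm 8 mm thick. z up. Collar's underside is 31 mm, blade tip 91 mm below this point. It starts 111 mm above the counter, collar resting on the stand.
- stand: Light wooden block with a slot in its top, 86 (x) x 74 (y) x 80 mm high, fixed to the counter; the gauge stands in it blade-down, axes alike. Origin: centre of its underside, z up. The gauge must rise 60 mm to clear it.
- gap_open (a point): Good gap: its middle, at rim height (75 mm above the counter), between two open steel loaf tins of a strapped pair fixed to the counter. Each tin 160 (x) x 90 (y) mm over its wire rim. Gap 28 mm wide (y), 155 mm long (x), open down to the counter, z up. With the collar on the rims the grip's centre is 31 mm above this point.
- gap_shut (a point): Bad gap: its middle, at rim height, of a like pair of tins, also fixed, only 6 mm apart at the rims: too narrow for the blade. Same tins and axes. Which pair is on the left varies.
Things that resemble listed ones, but are neither listed nor needed, are in the scene too. What is shaped like the part that bears gauge_grip but turquoise is not meant.

How it is judged:
On the way:
1. the held blade is lowered into the good gap to within 15 mm of fully home (contact force between the fingers and gauge above 1 N and z of gauge_grip in the frame of gap_open between 0.02 and 0.046 m and x of gauge_grip in the frame of gap_open between -0.065 and 0.065 m and y of gauge_grip in the frame of gap_open between -0.015 and 0.015 m), for 0.1 s.
At the end, for the whole second after the job is handed in: The gauge stands released in the good (28 mm) gap, its blade all the way down with the collar on the rims (within 6 mm of fully home), its grip's centre within 65 mm along the gap and 15 mm across it of the gap's middle, upright within 10 degrees (z of gauge_grip in the frame of gap_open between 0.02 and 0.037 m and x of gauge_grip in the frame of gap_open between -0.065 and 0.065 m and y of gauge_grip in the frame of gap_open between -0.015 and 0.015 m and angle between gauge_grip's own z axis and vertical below 0.18 rad); the robot touches nothing.
It also fails if it takes over 35 s, if anything falls off the work surface, if the arm or the gripper's body presses on something with over 40 N, if the wrist force passes 120 N, or if a joint passes its speed limit or range.

## Working session

There is one attempt and no reset: what is moved stays moved. The work goes in short steps, Python scripts to look and compute and a tool call to move; the robot and the scene stay as the last step left them, time stands still between calls to the robot, and variables do not carry over. Pictures are saved under pics/ and viewed, about 8 in all and at most 12, crops included, and the job is handed in when it is done.

Besides the shell and the picture viewer there is one more tool, called as a command line: name --argument value ..., lists and objects as JSON in quotes. play_rows: Moves the arm, as the interface text tells. Its arguments: {"type":"object","properties":{"moves":{"type":"array"},"newtons":{"type":"number"}},"required":["moves"]}

```bash
mkdir -p pics; cat > h.py <<'E'
import numpy as np, cv2
from scipy.spatial.transform import Rotation as R
from workcell import env
def snap(n,f):
    c=env.get_calibration(n); im=env.get_image(n); cv2.imwrite(f'pics/{f}.png',im[:,:,::-1]); np.save(f'pics/{f}.npy',np.array([c],dtype=object),allow_pickle=True); return im,c
def load(f): return cv2.imread(f'pics/{f}.png'), np.load(f'pics/{f}.npy',allow_pickle=True)[0]
def rot(c):
    o=np.array(c['orientation'],float)
    return o if o.shape==(3,3) else R.from_rotvec(o).as_matrix()
def ray(c,u,v,fish=False):
    K=np.array(c['intrinsics']); x=(u-K[0,2])/K[0,0]; y=(v-K[1,2])/K[1,1]
    if fish:
        th=np.hypot(x,y); s=np.sin(th)/max(th,1e-9); d=np.array([x*s,-y*s,-np.cos(th)])
    else: d=np.array([x,-y,-1.])
    return np.array(c['position']),rot(c)@d
def onz(c,u,v,z,fish=False):
    p,d=ray(c,u,v,fish); return p+d*(z-p[2])/d[2]
E
python3 - <<'E'
from h import *
s=env.get_state(); print(s)
for n in ['scene','top']:
    im,c=snap(n,n); print(n,c)
print(env.get_calibration('wrist'))
a=cv2.imread('pics/scene.png');b=cv2.imread('pics/top.png')
E
```

```text
{'t': 0.0, 'qpos': array([ 1.24699044e+00,  4.23831943e-01,  1.63068875e+00, -1.74882303e-05,
        1.08860894e+00, -1.90017319e-02]), 'qd': array([-0.00090643, -0.00154668,  0.00139411, -0.00066818, -0.00126395,
       -0.0011355 ]), 'tau': array([ 2.36636886e-03, -5.57408381e+01, -2.81730223e+01,  3.45052456e-05,
        7.61459931e-03, -3.91431843e-05]), 'ee_pos': array([0.18735764, 0.59563002, 0.19785178]), 'tool_rot': array([-1.55904594,  0.2394631 , -0.23907396]), 'force': array([ 0.0826084 ,  0.77443164, -0.13163128]), 'ft_torque': array([-0.02482803,  0.01873325, -0.02837901]), 'finger_gap': 0.08541543888678421}
scene {'intrinsics': array([[517.80295248,   0.        , 283.5778356 ],
       [  0.        , 517.80295248, 206.34503262],
       [  0.        ,   0.        ,   1.        ]]), 'position': array([ 1.05436457, -0.13353922,  0.95354308]), 'orientation': array([0.52312732, 0.42130767, 1.34801733])}
top {'intrinsics': array([[379.97539159,   0.        , 273.35719196],
       [  0.        , 379.97539159, 209.22549672],
       [  0.        ,   0.        ,   1.        ]]), 'position': array([0.33417467, 0.00399276, 0.73055692]), 'orientation': array([ 0.155902  , -0.18267866, -1.73194945])}
{'intrinsics': array([[325.1922621 ,   0.        , 279.84465891],
       [  0.        , 325.1922621 , 214.00198981],
       [  0.        ,   0.        ,   1.        ]]), 'position': array([0.11734845, 0.61832263, 0.37134872]), 'orientation': array([-0.2556765 , -0.18624749,  1.2572276 ])}
```

View pics/top.png

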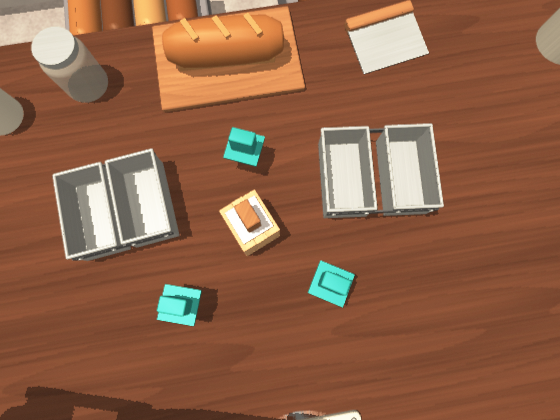

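View pics/scene.png

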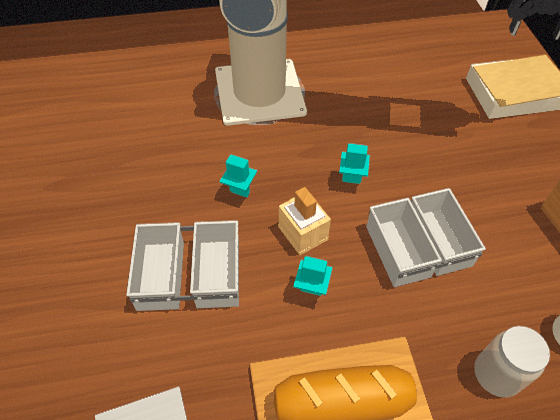

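The gauge is the brown grip with the pale collar in the wooden stand, at top (247,215) and scene (305,203). The turquoise look-alikes are at top (244,145), (335,283) and (178,303), and they are excluded by colour. The pair with the visible gap is at top (380,170) and scene (187,262). The pair at top (115,205) is shut. I'll confirm this in one enlarged crop.

```bash
python3 - <<'E'
from h import *
im,c=load('top')
A=cv2.resize(im[185:260,212:287],None,fx=5.2,fy=5.2,interpolation=cv2.INTER_CUBIC)
B=cv2.resize(im[115:225,312:447],None,fx=3,fy=3,interpolation=cv2.INTER_CUBIC)
H=max(A.shape[0],B.shape[0]); o=np.zeros((H,A.shape[1]+B.shape[1],3),np.uint8)
o[:A.shape[0],:A.shape[1]]=A;o[:B.shape[0],A.shape[1]:]=B
cv2.imwrite('pics/crop1.png',o); print(A.shape,B.shape)
E
```

```text
(390, 390, 3) (330, 405, 3)
```

View pics/crop1.png

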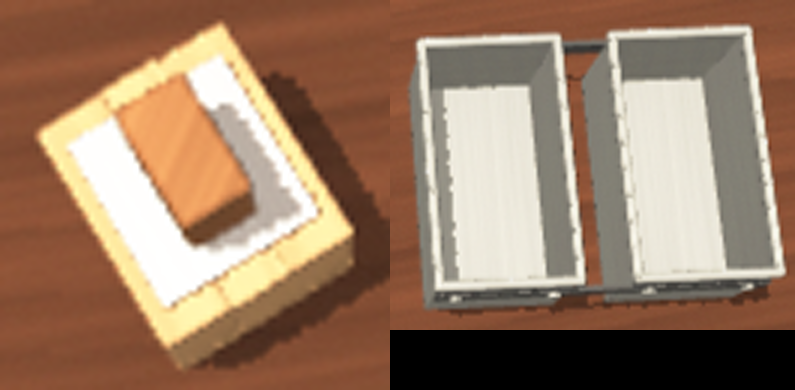

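The crop confirms a brown grip on a pale collar in the stand, and an open gap with counter visible between the two right-hand tins. I'll use the corners I read off the crop.

```bash
python3 - <<'E'
from h import *
im,c=load('top')
def A(l,z): return np.array([onz(c,212+(x+.5)/5.2-.5,185+(y+.5)/5.2-.5,z) for x,y in l])
def B(l,z): return np.array([onz(c,312+(x-389.5)/3-.5,115+(y+.5)/3-.5,z) for x,y in l])
def ang(p,q): d=q-p; return np.degrees(np.arctan2(d[1],d[0]))
for n,P in [('grip',A([(118,110),(185,73),(252,185),(184,232)],.136)),('collar',A([(68,148),(222,57),(318,212),(168,305)],.086)),
 ('L',B([(418,38),(562,36),(584,288),(434,292)],.075)),('R',B([(608,32),(751,28),(784,275),(636,282)],.075))]:
    print(n,P.mean(0).round(4),[round(np.linalg.norm(P[i]-P[(i+1)%4]),4) for i in range(4)],'long ang',ang(P[2],P[1]).round(1),ang(P[3],P[0]).round(1),'\n',P[:,:2].round(4).tolist())
s=env.get_state(); print(R.from_rotvec(s['tool_rot']).as_matrix().round(3))
E
```

```text
grip [0.4603 0.0258 0.136 ] [np.float64(0.0236), np.float64(0.041), np.float64(0.0252), np.float64(0.0434)] long ang 21.1 19.1 
 [[0.476, 0.0441], [0.4842, 0.0219], [0.4459, 0.0071], [0.435, 0.0299]]
collar [0.4603 0.0261 0.086 ] [np.float64(0.0597), np.float64(0.0619), np.float64(0.058), np.float64(0.0626)] long ang 21.8 23.4 
 [[0.4779, 0.0658], [0.5002, 0.0103], [0.4427, -0.0127], [0.4205, 0.0409]]
L [ 0.525  -0.1646  0.075 ] [np.float64(0.0888), np.float64(0.1589), np.float64(0.0882), np.float64(0.16)] long ang -8.0 -7.8 
 [[0.6107, -0.1316], [0.5971, -0.2194], [0.4398, -0.1973], [0.4522, -0.11]]
R [ 0.5109 -0.2817  0.075 ] [np.float64(0.0885), np.float64(0.1564), np.float64(0.0875), np.float64(0.158)] long ang -7.5 -7.2 
 [[0.5949, -0.248], [0.5827, -0.3356], [0.4277, -0.3151], [0.4382, -0.2283]]
[[ 0.954 -0.     0.3  ]
 [-0.3   -0.001  0.954]
 [-0.    -1.    -0.001]]
```

play_rows --moves '[[[0.025,0,-0.027],[0,-3,0],1],[[0.055,0,-0.059],[0,-6,0],1],[[0.085,0,-0.091],[0,-9,0],1],[[0.115,0,-0.123],[0,-12,0],1],[[0.145,0,-0.155],[0,-15,0],1],[[0.175,0,-0.187],[0,-18,0],1],[[0.205,0,-0.22],[0,-21,0],1],[[0.235,0,-0.252],[0,-24,0],1]]' --newtons 50

```text
t: 0.9
ee_pos: [0.3361, 0.283, 0.1981]
tool_rot: [-1.57, -0.091, 0.092]
force: [0.5, -0.2, 0.2]
finger_gap: 0.0856
```

```bash
cat > go.py <<'E'
import sys
from h import *
# target x y z, jaw angle deg -> shift in tool axes and turn
def go(x,y,z,a):
    s=env.get_state(); M=R.from_rotvec(s['tool_rot']).as_matrix(); az=np.radians(a)
    Z=np.array([np.cos(az),np.sin(az),0]);Y=np.array([0,0,-1.]);T=np.c_[np.cross(Y,Z),Y,Z]
    print('t',round(s['t'],2),'tcp',s['ee_pos'].round(4),'F',s['force'].round(1),'gap',s['finger_gap'].round(4),'jaw',np.degrees(np.arctan2(M[1,2],M[0,2])).round(1))
    print('shift',(M.T@(np.array([x,y,z])-s['ee_pos'])).round(4),'turn',np.degrees(R.from_matrix(M.T@T).as_rotvec()).round(2))
if __name__=='__main__': go(*map(float,sys.argv[1:]))
E
python3 go.py 0.4603 0.026 0.2 111.8
```

```text
Traceback (most recent call last):
  File "go.py", line 9, in <module>
    if __name__=='__main__': go(*map(float,sys.argv[1:]))
                             ~~^^^^^^^^^^^^^^^^^^^^^^^^^^
  File "go.py", line 7, in go
    print('t',round(s['t'],2),'tcp',s['ee_pos'].round(4),'F',s['force'].round(1),'gap',s['finger_gap'].round(4),'jaw',np.degrees(np.arctan2(M[1,2],M[0,2])).round(1))
                                                                                       ^^^^^^^^^^^^^^^^^^^^^
AttributeError: 'float' object has no attribute 'round'
```

```bash
sed -i "s/s\['finger_gap'\].round(4)/round(s['finger_gap'],4)/" go.py
python3 go.py 0.4603 0.026 0.2 111.8
```

```text
t 0.9 tcp [0.3361 0.283  0.1981] F [ 0.5 -0.2  0.2] gap 0.0856 jaw 96.7
shift [ 0.0935 -0.0016 -0.2697] turn [  0.08 -15.12  -0.06]
```

play_rows --moves '[[[0.015,0,-0.042],[0,-3,0],1],[[0.029,-0.001,-0.084],[0,-6,0],1],[[0.043,-0.001,-0.126],[0,-9,0],1],[[0.057,-0.001,-0.168],[0,-11,0],1],[[0.071,-0.001,-0.21],[0,-13,0],1],[[0.085,-0.002,-0.245],[0,-15,0],1],[[0.0935,-0.002,-0.27],[0,-15.1,0],1],[[0.0935,-0.002,-0.27],[0,-15.1,0],1]]'

```text
t: 1.7
ee_pos: [0.4616, 0.0232, 0.2004]
tool_rot: [-1.553, -0.295, 0.296]
force: [0.2, 0.2, 0.1]
finger_gap: 0.0855
```

```bash
python3 - <<'E'
from h import *
im,c=snap('wrist','w1'); print(c['position'])
E
python3 go.py 0.4603 0.026 0.095 111.8
```

```text
[ 0.39328639 -0.00344151  0.37388822]
t 1.75 tcp [0.4605 0.0245 0.2002] F [-0.8  0.3 -0.5] gap 0.0852 jaw 111.6
shift [0.0005 0.1052 0.0016] turn [ 0.05 -0.19 -0.1 ]
```

View pics/w1.png

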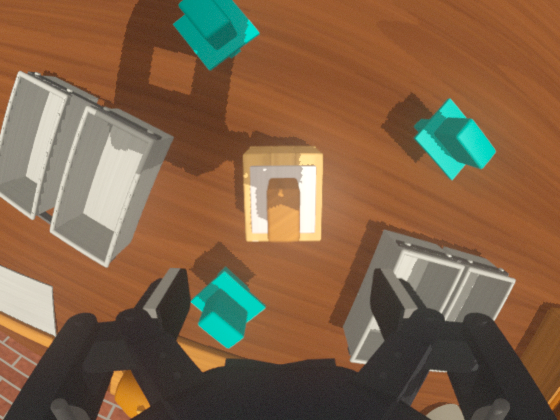

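The wrist view shows the gauge square to the jaws, with the grip top face at about (268..300, 205..241). I'll check its position and descend.

```bash
python3 - <<'E'
from h import *
im,c=load('w1')
for l,z in [([(268,204),(300,204),(300,241),(268,241)],.136),([(243,154),(322,154),(321,241),(247,241)],.08)]:
    P=np.array([onz(c,u,v,z,True) for u,v in l]);print(P.mean(0),P[:,:2].round(4).tolist())
E
```

```text
[0.46609746 0.02829129 0.136     ] [[0.4566, 0.0114], [0.4476, 0.034], [0.4754, 0.0456], [0.4847, 0.0222]]
[0.46162404 0.02641703 0.08      ] [[0.4359, -0.0233], [0.4094, 0.0434], [0.4873, 0.0763], [0.5139, 0.0092]]
```

play_rows --moves '[[[0,0.015,0.001],[0,-0.1,0],1],[[0,0.033,0.002],[0,-0.1,0],1],[[0.001,0.053,0.002],[0,-0.1,0],1],[[0.001,0.073,0.002],[0,-0.1,0],1],[[0.001,0.09,0.002],[0,-0.1,0],1],[[0.001,0.1,0.002],[0,-0.1,0],1],[[0.001,0.105,0.002],[0,-0.1,0],1],[[0.001,0.105,0.002],[0,-0.1,0],1]]'

```text
t: 2.55
ee_pos: [0.4602, 0.027, 0.0949]
tool_rot: [-1.551, -0.296, 0.3]
force: [0.9, -0.4, 0.1]
finger_gap: 0.0851
```

play_rows --moves '[[[0,0,0],[0,0,0],0],[[0,0,0],[0,0,0],0],[[0,0,0],[0,0,0],0],[[0,0,0],[0,0,0],0],[[0,0,0],[0,0,0],0],[[0,0,0],[0,0,0],0],[[0,0,0],[0,0,0],0],[[0,0,0],[0,0,0],0]]'

```text
t: 3.35
ee_pos: [0.4606, 0.0268, 0.0954]
tool_rot: [-1.552, -0.297, 0.299]
force: [-0.7, -1.6, 4.4]
finger_gap: 0.0243
```

```bash
python3 go.py 0.4603 0.026 0.195 111.8
```

```text
t 3.35 tcp [0.4606 0.0268 0.0954] F [-0.7 -1.6  4.4] gap 0.0243 jaw 111.7
shift [-0.0008 -0.0996 -0.0007] turn [ 0.06 -0.06 -0.1 ]
```

play_rows --moves '[[[0,-0.005,0],[0,0,0],0],[[0,-0.015,0],[0,0,0],0],[[0,-0.03,0],[0,0,0],0],[[0,-0.045,0],[0,0,0],0],[[0,-0.06,0],[0,0,0],0],[[0,-0.075,0],[0,0,0],0],[[0,-0.09,0],[0,0,0],0],[[0,-0.1,0],[0,0,0],0]]'

```text
t: 4.15
ee_pos: [0.4611, 0.027, 0.197]
tool_rot: [-1.552, -0.298, 0.298]
force: [0.2, 0.1, -1.4]
finger_gap: 0.0243
```

```bash
python3 go.py 0.518 -0.223 0.195 82.6
```

```text
t 4.15 tcp [0.4611 0.027  0.197 ] F [ 0.2  0.1 -1.4] gap 0.0243 jaw 111.7
shift [-0.0397  0.0024 -0.2533] turn [9.000e-02 2.914e+01 1.000e-02]
```

play_rows --moves '[[[-0.003,0,-0.02],[0,2,0],0],[[-0.009,0,-0.058],[0,7,0],0],[[-0.016,0,-0.1],[0,12,0],0],[[-0.023,0,-0.144],[0,17,0],0],[[-0.029,0,-0.186],[0,22,0],0],[[-0.035,0,-0.222],[0,26,0],0],[[-0.039,0,-0.246],[0,29,0],0],[[-0.04,0,-0.253],[0,29.1,0],0]]'

```text
t: 4.95
ee_pos: [0.518, -0.2252, 0.1976]
tool_rot: [-1.57, 0.103, -0.104]
force: [-0.0, 0.7, -0.1]
finger_gap: 0.0248
```

play_rows --moves '[[[0,0,0],[0,0,0],0],[[0,0,0],[0,0,0],0],[[0,0,0],[0,0,0],0],[[0,0,0],[0,0,0],0],[[0,0,0],[0,0,0],0],[[0,0,0],[0,0,0],0],[[0,0,0],[0,0,0],0],[[0,0,0],[0,0,0],0]]'

```text
t: 5.75
ee_pos: [0.518, -0.2251, 0.1976]
tool_rot: [-1.57, 0.103, -0.104]
force: [0.2, -0.5, -1.2]
finger_gap: 0.0245
```

```bash
python3 go.py 0.518 -0.223 0.195 82.6; python3 - <<'E'
from h import *
a,c=snap('wrist','w2'); b,c=snap('scene','s2')
o=np.hstack([cv2.resize(a,(400,300)),cv2.resize(b[130:340,80:360],(400,300))])
cv2.imwrite('pics/c2.png',o[:,:,::-1])
E
```

```text
t 5.75 tcp [ 0.518  -0.2251  0.1976] F [ 0.2 -0.5 -1.2] gap 0.0245 jaw 82.5
shift [-0.0002  0.0026  0.0021] turn [ 0.11 -0.14  0.06]
```

View pics/w2.png

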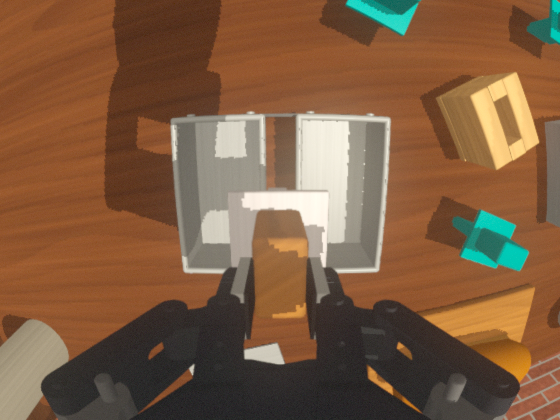

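View pics/s2.png

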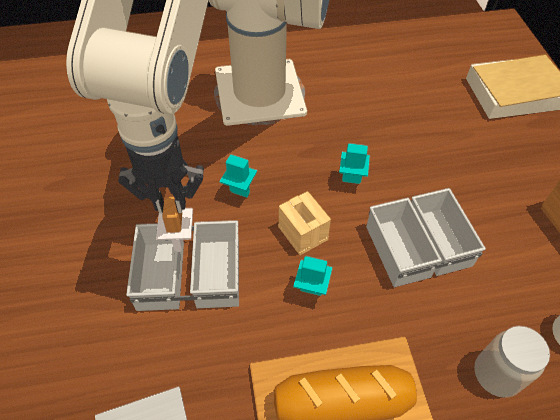

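The gauge is held upright over the open pair. The gap shows at wrist columns 265–297, and the collar at 229–328.

```bash
python3 - <<'E'
from h import *
im,c=load('w2')
s=env.get_state();M=R.from_rotvec(s['tool_rot']).as_matrix()
for n,l,z in [('rim inner',[(265,116),(297,116)],.075),('rim outer',[(173,119),(389,118)],.075),('outer near',[(184,271),(379,271)],.075),('collar',[(230,192),(328,192)],.188)]:
    P=np.array([M.T@(onz(c,u,v,z,True)-s['ee_pos']) for u,v in l]);print(n,'tool x,z',P[:,[0,2]].round(4).tolist(),'mid',P.mean(0)[[0,2]].round(4))
E
```

```text
rim inner tool x,z [[-0.0752, -0.013], [-0.0753, 0.0158]] mid [-0.0753  0.0014]
rim outer tool x,z [[-0.0755, -0.099], [-0.0768, 0.1019]] mid [-0.0762  0.0014]
outer near tool x,z [[0.0794, -0.1001], [0.0792, 0.1047]] mid [0.0793 0.0023]
collar tool x,z [[-0.0311, -0.0286], [-0.0312, 0.0284]] mid [-0.0311 -0.0001]
```

play_rows --moves '[[[0.001,0,0.002],[0,0,0],0],[[0.001,0.01,0.002],[0,0,0],0],[[0.001,0.02,0.002],[0,0,0],0],[[0.001,0.03,0.002],[0,0,0],0],[[0.001,0.04,0.002],[0,0,0],0],[[0.001,0.047,0.002],[0,0,0],0],[[0.001,0.054,0.002],[0,0,0],0],[[0.001,0.06,0.002],[0,0,0],0]]'

```text
t: 6.65
ee_pos: [0.5192, -0.2234, 0.1369]
tool_rot: [-1.57, 0.103, -0.104]
force: [-0.2, -0.1, -1.2]
finger_gap: 0.0243
```

play_rows --moves '[[[0,0.005,0],[0,0,0],0],[[0,0.01,0],[0,0,0],0],[[0,0.015,0],[0,0,0],0],[[0,0.02,0],[0,0,0],0],[[0,0.025,0],[0,0,0],0],[[0,0.03,0],[0,0,0],0],[[0,0.035,0],[0,0,0],0],[[0,0.038,0],[0,0,0],0]]'

```text
t: 7.45
ee_pos: [0.519, -0.2234, 0.0983]
tool_rot: [-1.57, 0.103, -0.104]
force: [-0.3, -1.1, -1.3]
finger_gap: 0.0246
```

```bash
python3 go.py 0.5185 -0.223 0.0904 82.6
```

```text
t 7.45 tcp [ 0.519  -0.2234  0.0983] F [-0.3 -1.1 -1.3] gap 0.0246 jaw 82.4
shift [-0.0006  0.0079  0.0004] turn [ 0.09 -0.15  0.02]
```

No contact so far. I'll lower it the last 8 mm slowly.

play_rows --moves '[[[0,0.001,0],[0,0,0],0],[[0,0.002,0],[0,0,0],0],[[0,0.003,0],[0,0,0],0],[[0,0.004,0],[0,0,0],0],[[0,0.005,0],[0,0,0],0],[[0,0.006,0],[0,0,0],0],[[0,0.007,0],[0,0,0],0],[[0,0.007,0],[0,0,0],0]]'

```text
t: 8.25
ee_pos: [0.519, -0.2234, 0.0912]
tool_rot: [-1.57, 0.103, -0.103]
force: [0.1, 0.1, -1.4]
finger_gap: 0.0243
```

play_rows --moves '[[[0,0.0003,0],[0,0,0],0],[[0,0.0006,0],[0,0,0],0],[[0,0.0009,0],[0,0,0],0],[[0,0.0012,0],[0,0,0],0],[[0,0.0014,0],[0,0,0],0],[[0,0.0016,0],[0,0,0],0],[[0,0.0018,0],[0,0,0],0],[[0,0.0018,0],[0,0,0],0]]'

```text
t: 9.05
ee_pos: [0.5192, -0.2236, 0.0902]
tool_rot: [-1.57, 0.103, -0.104]
force: [-1.9, 0.6, 7.8]
finger_gap: 0.0243
```

The force has risen to +7.8 N at the expected height, so the collar is on the rims. I'll release now.

play_rows --moves '[[[0,0,0],[0,0,0],0.3],[[0,0,0],[0,0,0],0.5],[[0,0,0],[0,0,0],0.7],[[0,0,0],[0,0,0],0.9],[[0,0,0],[0,0,0],1],[[0,0,0],[0,0,0],1],[[0,0,0],[0,0,0],1],[[0,0,0],[0,0,0],1]]'

```text
t: 9.85
ee_pos: [0.5192, -0.2236, 0.0901]
tool_rot: [-1.57, 0.103, -0.104]
force: [-0.3, -0.3, -0.2]
finger_gap: 0.0854
```

play_rows --moves '[[[0,-0.005,0],[0,0,0],1],[[0,-0.02,0],[0,0,0],1],[[0,-0.04,0],[0,0,0],1],[[0,-0.06,0],[0,0,0],1],[[0,-0.08,0],[0,0,0],1],[[0,-0.1,0],[0,0,0],1],[[0,-0.11,0],[0,0,0],1],[[0,-0.11,0],[0,0,0],1]]'

```text
t: 10.65
ee_pos: [0.5202, -0.2239, 0.2024]
tool_rot: [-1.572, 0.1, -0.107]
force: [-0.0, 0.4, -0.8]
finger_gap: 0.0853
```

```bash
python3 go.py 0.5185 -0.223 0.2 82.6; python3 - <<'E'
from h import *
a,c=snap('wrist','w3')
E
```

```text
t 10.65 tcp [ 0.5202 -0.2239  0.2024] F [-0.   0.4 -0.8] gap 0.0853 jaw 82.5
shift [-0.0018  0.0024  0.0006] turn [ 0.18 -0.15  0.25]
```

View pics/w3.png

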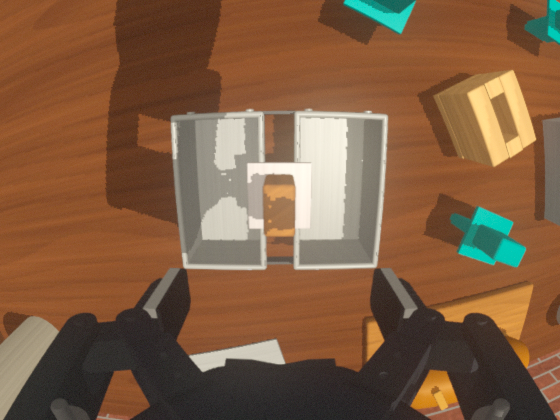

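The gauge stands in the gap, with the collar at (247–311, 163–229) across both rims, centred on the gap at columns 264–295. The fingers are clear.

```bash
python3 -c "
from workcell import env
print(env.sign_off())"
```

```text
the job is handed in; nothing more can be done
None
```

I drew the brown-gripped gauge from its stand and lowered it, held, into the open pair of tins. I let go once the collar touched the rims and handed the job in at about 10.7 s.

- **Seating:** the wrist force rose to about 8 N with the tool at z = 0.090, which is the expected height for the collar on the rims. On the way down before that there was no sign of contact.
- **After release:** the last wrist picture shows the collar lying level across both rims and centred on the gap to within about 1 mm. The fingers are open, and the tool has been raised 11 cm.
- **Disagreements:** the gripper read 24.3 mm on the 26 mm grip, which I put down to pad give or sensor offset. My first wrist reading of the grip was about 6 mm off along x compared with the top camera, because I misread an edge. The direction across the jaws agreed, so I kept the top-camera estimate.
- **Verdict:** sign-off reports none, so I haven't seen a pass or fail.

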